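Shift a wafer saw's feed selector into third

ROBOT

A 7-joint arm with a two-finger parallel gripper is mounted at the origin on the work surface. World frame = base frame: x ahead of the robot, y to its left, z up, the work surface at z = 0. Lengths are in m, angles in rad, forces in N, time in s.
With the tool pointing down it reaches from about 0.4 to 0.925 m from the base axis. Payload 4.1 kg.
Tool frame: the origin (TCP) lies on the centre line of the jaws, within the pads' length; the fingertips stand tip_extent ahead of it and the grasp point (between the pads) lies 6 mm ahead of it (tip_extent is the distance from the TCP to the fingertips, in m); z points along the fingers, y is the line along which they close (so a half turn about z gives the same grasp; the last joint's range is limited). The gripper opens to 85 mm and grips with 20 to 120 N. Pads are 22 mm wide; open, the fingers measure 114 mm over their backs; the gripper's body (76 mm by 85 mm) begins 54 mm behind the grasp point. The pads swing forward as they close: fully open they stand 13 mm farther back than shut.
Start: joints at [-0.099, 0.398, 0.045, 1.537, -0.019, 1.207, -0.051], TCP at [0.65, 0, 0.256] pointing down, gripper open.
Joint ranges: [-2.82, 2.82], [-0.49, 2.23], [-1.37, 1.46], [0, 2.46], [-1.36, 4.5], [0.23, 2], [-2.94, 2.94]. Speed limits (rad/s): [2.57, 2.57, 3.14, 3.14, 3.14, 3.14, 3.14].

INTERFACE

Orientations are given as a 3x3 rotation matrix whose columns are the frame's x, y, z axes.
In Python, from station import * gives the robot as it stands.
- The arm moves only by the tool drive_tool, never from a script. Its arguments are lists of equal length, an entry for each row: "dp": the shift along the tool's x, y, z in mm, a list of three; "angular": the turn, a rotation vector about the tool's x, y, z in rad, a list of three; "claw": the finger opening in mm, from 0 to 85.4. A call has 1 to 20 rows; each row shifts and turns the commanded pose from where the row before left it, along the tool's axes as they then stand; what a row does not reach is not made up. A row lasts 1/12 s, in which the tool goes at most 41.7 mm and 7.16 degrees, less where a joint would pass 70% of its speed; a pose out of reach is approached as far as the arm can. A call is refused whole if a number of a shift passes 41.7 or a number of a turn 0.125, either way. A call with a gripper value outside its range is refused whole. The fingers move at their own pace and stop on an object; "squeeze" is the grip in N (left out, the last holds). Time passes only in rows, so rows that do not move let the fingers close. It gives the time, the measured TCP pose, the force, the opening and the grip force at its end, in the units of the state.
- get_obs(): the state, without advancing time (a new reading comes with each control period).
- get_image(name): name is "scene" or "side" or "wrist"; returns a dict with "image" (420x560x3 uint8, red, green, blue), "mtx" (3x3 intrinsics, pixels), "k1" (the pictures are not rectified: a ray, as slopes to the right and down, at radius r is drawn at 1 + k1 r^2 times it, then the intrinsics apply), "world_to_cam" (4x4, takes a point from world to camera coordinates). Camera axes: x right, y up, looking along -z (the intrinsics and any distortion apply to the point x, -y, -z); pixel columns grow to the right and rows downward; lengths in m; the calibration is good to about 2 mm. A picture is of the moment at which its call begins. There is no depth.
- finish_job(): hands the job in; it is judged then, once.
The state is a dict: "time": time; "joints": joint angles; "qd": joint speeds; "joint_torque": joint torques, N m; "tcp_pos": TCP position; "orientation": TCP orientation; "contact_force": force on the tool from outside, world axes, zero at the start; "wrist_torque": the same for the moment, N m; "finger_gap": finger opening in m; "finger_force": force on a finger pad.
Only numpy, scipy, OpenCV 4.12 (cv2) and the standard library are available. Lean on these libraries where they do the work, as an engineer would, in place of code of your own. Each camera call takes 0.05 s, during which the arm holds its last target. There are 200 camera calls.

TASK

The red-knobbed feed selector of the bench saw stands in the second slot of its H-shaped gate (near left, two dots). Push the knob with your fingertips, without pinching or lifting it: forward until it is in the cross channel, across to the right, and then forward until it is fully home in the third slot (far right, green plate with three dots). Push gently, do not run the lever into the first or fourth slot on the way, leave the things lying on the machine where they are, and come away clear.

Things in the scene. Friction and masses are not known exactly. Their poses are not given: they have to be found in the camera images.
- feed_unit: Fixed machine: black slab 300 x 440 x 20 mm on the table, in its middle a white gearbox 130 x 126 mm, top 114 mm above the table. Origin: centre of the slab's underside, below the gate's middle. x points forward (away from the robot, turned up to 0.35 rad either way), y left, z up. At y +90 to +200 mm a stage 54 mm high. Press on no part of the unit with more than 30 N.
- gate (a point): Middle of the steel gate plate's top, 114 mm above the table; axes as feed_unit. The gate is an H: slots along x at y = +18 and y = -18 mm, joined by a cross channel along y at x = 0. First slot: far left (+x, +y), one dot. Second: near left, two dots. Third: far right (+x, -y), three dots on green. Fourth: near right, four dots.
- pivot (a point): The point about which the lever swings, 30 mm above feed_unit's origin; axes as feed_unit. With f = shift_fore and s = shift_side, the knob's centre is at x = 155 sin f, y = -155 cos f sin s, z = 155 cos f cos s (mm) from it.
- knob: The red ball on the selector lever, 36 mm in diameter; origin at its centre, 185 mm above the table when upright. The steel shaft below it is 8 mm thick. About 3 N on the knob moves the lever; it stays where it is left (friction, no spring).
- shift_fore (a joint): Fore-and-aft angle of the lever, rad: 0 = in the cross channel, +0.25 = fully forward (first or third slot), -0.25 = fully back (second or fourth). It starts between -0.25 and -0.17. The lever can cross from side to side only while this is within about 0.05 of 0.
- shift_side (a joint): Sideways angle of the lever, rad: -0.22 = against the left end (first and second slots), +0.22 = against the right end (third and fourth slots). Fore-and-aft slots can be entered only within about 0.05 of either end.
- knob_lift (a joint): How far the knob is pulled up along the lever, m: 0 = down, held by a spring of 8 N, up to 0.02. It must stay down: pulling it up releases the feed clutch.
- jar: Bystander: small loose jar with a blue cap, 36 mm diameter, 60 mm high, standing on the slab to the right of the gearbox, towards the far side. Origin at the centre of its underside.
- sample_block: Bystander: loose aluminium block 50 x 35 x 22 mm on the slab to the right of the gearbox, towards the near side. Origin at the centre of its underside.
- holder: Bystander: loose grey specimen holder 75 x 32 x 18 mm with a copper chip on top (24 mm high in all), lying on the stage to the left of the gearbox. Origin at the centre of its underside.

How it is judged:
By the outcome, as a careful person would: the job done as asked, in the order asked, and still so for the second after the job is handed in, with the robot touching nothing.
It also fails if it takes over 54 s, if anything falls off the work surface, if the arm or the gripper's body presses on something with over 40 N, if the wrist force passes 120 N, or if a joint passes its speed limit or range.

## Working session

There is one attempt and no reset: what is moved stays moved. The work goes in short steps, Python scripts to look and compute and a tool call to move; the robot and the scene stay as the last step left them, time stands still between calls to the robot, and variables do not carry over. Pictures are saved under pics/ and viewed, at most 10 in all, crops included, and the job is handed in when it is done.

Besides the shell and the picture viewer there is one more tool, called after ">>>" as name(argument=value, ...) on one line, values as JSON. drive_tool: Moves the arm, as the interface text tells. Its arguments: {"type":"object","properties":{"dp":{"type":"array","items":{"type":"array","items":{"type":"number"}}},"angular":{"type":"array","items":{"type":"array","items":{"type":"number"}}},"claw":{"type":"array","items":{"type":"number"}},"squeeze":{"type":"number"}},"required":["dp","angular","claw"]}

```bash
mkdir -p pics; cat > h.py <<'E'
from station import *
import numpy as np, cv2
def snap(name,fn):
    d=get_image(name); cv2.imwrite('pics/'+fn,cv2.cvtColor(d['image'],cv2.COLOR_RGB2BGR)); return d
def ray(d,u,v):
    K=np.array(d['mtx']);T=np.array(d['world_to_cam'])
    x,y=(u-K[0,2])/K[0,0],(v-K[1,2])/K[1,1]
    rd=np.hypot(x,y); r=rd
    for _ in range(30): r=rd/(1+d['k1']*r*r)
    s=r/rd if rd>0 else 1
    c=np.array([x*s,-y*s,-1]); R=T[:3,:3]
    return -R.T@T[:3,3], R.T@c/np.linalg.norm(c)
def atz(d,u,v,z):
    o,r=ray(d,u,v); return o+r*(z-o[2])/r[2]
def red(d):
    im=d['image'].astype(int); m=((im[...,0]>110)&(im[...,1]<70)&(im[...,2]<70)).astype(np.uint8)
    n,l,s,c=cv2.connectedComponentsWithStats(m); i=1+np.argmax(s[1:,4]); return c[i],s[i]
def tri(rs):
    A=sum(np.eye(3)-np.outer(r,r) for o,r in rs); b=sum((np.eye(3)-np.outer(r,r))@o for o,r in rs); return np.linalg.solve(A,b)
E
python3 - <<'E'
from h import *
ims=[]
for n in ("scene","side","wrist"):
    d=snap(n,n+'0.png'); ims.append(d)
    print(n,np.array(d['mtx'])[[0,1,0,1],[0,1,2,2]],d['k1'],ray(d,280,210))
    try: print(red(d))
    except Exception as e: print(e)
o=get_obs(); print(o)
try: print(tri([ray(d,*red(d)[0]) for d in ims[:2]]))
except Exception as e: print(e)
import station; print([x for x in dir(station) if x[0]!='_'])
E
```

```text
scene [530.41506248 530.41506248 285.81692621 204.11550198] -0.0390517756720097 (array([ 1.13065856, -0.32678192,  0.95337198]), array([-0.52023338,  0.34285103, -0.7821831 ]))
(array([275.42, 185.56]), array([270, 180,  10,  10,  50], dtype=int32))
side [439.65810467 439.65810467 278.90294911 212.01374634] -0.08991870716581893 (array([0.18551961, 0.62046912, 0.63837745]), array([ 0.47472812, -0.66827482, -0.5727495 ]))
(array([300.84615385, 202.73755656]), array([293, 195,  18,  17, 221], dtype=int32))
wrist [364.60319955 364.60319955 279.08645271 208.45952166] -0.07358832223564231 (array([0.6495195 , 0.08161659, 0.3728563 ]), array([-5.72952872e-04, -3.18052563e-01, -9.48072908e-01]))
(array([ 95.02483396, 165.57262489]), array([  61,  134,   70,   64, 3463], dtype=int32))
{'time': 0.15, 'joints': array([-0.09900659,  0.3989879 ,  0.04503321,  1.53756396, -0.01869356,
        1.20691988, -0.0507234 ]), 'qd': array([-0.00015684, -0.000923  ,  0.00154242, -0.00630205,  0.00107389,
        0.00098948,  0.00049074]), 'joint_torque': array([ 2.78519030e-03, -4.75559378e+01,  1.36737496e+00, -2.54510736e+01,
        1.19318470e-02,  6.58601144e-03, -1.99015865e-06]), 'tcp_pos': array([6.49559919e-01, 3.85822520e-05, 2.55535916e-01]), 'orientation': array([[-1.03775563e-04,  9.99998937e-01, -1.45419316e-03],
       [ 9.99999989e-01,  1.03624401e-04, -1.04024427e-04],
       [-1.03873627e-04, -1.45420394e-03, -9.99998937e-01]]), 'contact_force': array([-0.19331475,  0.45061846, -0.38447722]), 'wrist_torque': array([-0.00304264, -0.00040076,  0.0282418 ]), 'finger_force': 0.0, 'finger_gap': 0.08533880881777298}
[0.55442162 0.03878138 0.17484887]
['PlanningError', 'finish_job', 'get_image', 'get_obs', 'tip_extent']
```

View pics/scene0.png

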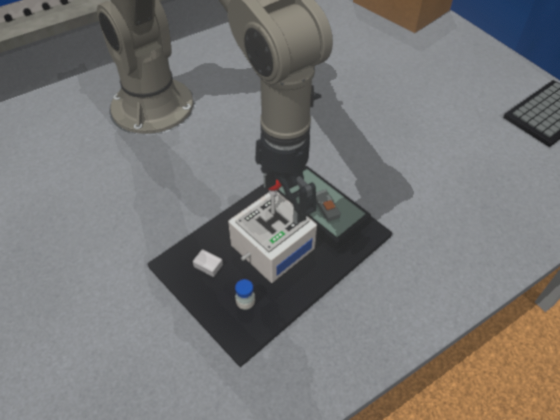

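View pics/side0.png

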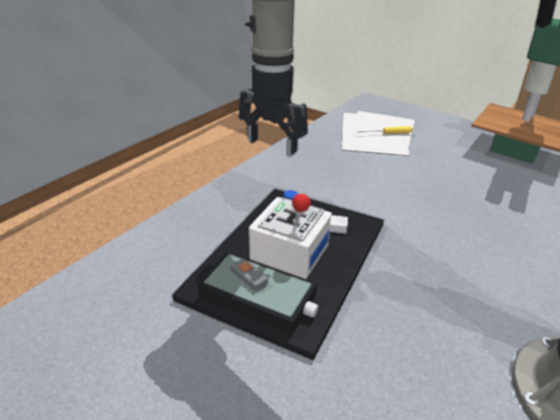

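View pics/wrist0.png

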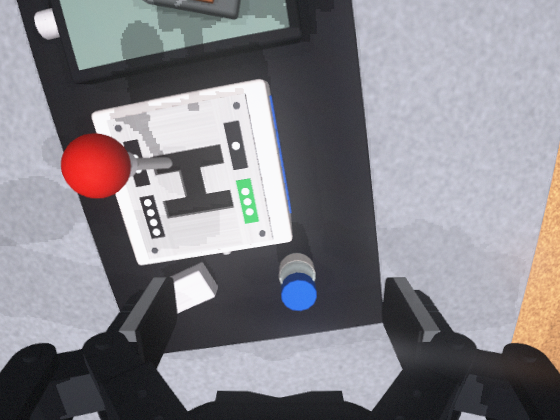

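The pictures show the gearbox top corners in the wrist view at about (93,113), (267,80), (291,240) and (138,264). The knob is at (95,166), leaning near-left. The holder is on the left stage, and the block and jar are on the right.

```bash
python3 - <<'E'
from h import *
d=get_image("wrist"); s=get_image("side")
# far-left, far-right, near-right, near-left
c=[(267,80),(291,240),(138,264),(93,113)]
P=[atz(d,u,v,.114) for u,v in c]; P=np.array(P); print(P)
print('edges',np.linalg.norm(np.roll(P,-1,0)-P,axis=1))
# H tips estimate: slot-end corners; dots plates
for n,(u,v) in dict(green=(247,201),p1=(235,145),p4=(151,216),Hmid=(195,181),scr1=(236,105),scr2=(262,233),scr3=(155,250),scr4=(118,128)).items(): print(n,atz(d,u,v,.114))
g=P.mean(0); ax=(P[0]+P[1]-P[2]-P[3])[:2]; ay=(P[0]+P[3]-P[1]-P[2])[:2]
print('centre',g,'yaw',np.arctan2(ax[1],ax[0]),np.arctan2(-ay[0],ay[1]))
k=tri([ray(d,*red(d)[0]),ray(s,*red(s)[0])]); print('knob',k, 'wrist@.179',atz(d,*red(d)[0],.179))
print('tip',tip_extent)
E
```

```text
[[ 0.64070197  0.08739381  0.114     ]
 [ 0.65796738 -0.02965214  0.114     ]
 [ 0.53592188 -0.05086247  0.114     ]
 [ 0.51745947  0.0669209   0.114     ]]
edges [0.11831251 0.12387486 0.11922156 0.1249314 ]
green [0.62494231 0.00178865 0.114     ]
p1 [0.61753966 0.04339663 0.114     ]
p4 [ 0.55129329 -0.01011467  0.114     ]
Hmid [0.58713153 0.01715619 0.114     ]
scr1 [0.61918663 0.07098865 0.114     ]
scr2 [ 0.63570627 -0.02384641  0.114     ]
scr3 [ 0.55122165 -0.03846812  0.114     ]
scr4 [0.53439681 0.05614024 0.114     ]
centre [0.58801267 0.01845002 0.114     ] yaw 0.16832785481990092 0.15098593269535182
knob [0.54839327 0.0427837  0.18032988] wrist@.179 [0.54750735 0.0423289  0.179     ]
tip 0.025
```

>>> drive_tool(dp=[[0,0,-10],[0,0,-10],[0,0,0],[0,0,0],[0,0,0],[0,0,0],[0,0,0],[0,0,0],[0,0,0],[0,0,0],[0,0,0],[0,0,0],[0,0,0],[0,0,0]], angular=[[0,0,0.117],[0,0,0.117],[0,0,0.117],[0,0,0.117],[0,0,0.117],[0,0,0.117],[0,0,0.117],[0,0,0.117],[0,0,0.117],[0,0,0.117],[0,0,0.117],[0,0,0.119],[0,0,0],[0,0,0]], claw=[0,0,0,0,0,0,0,0,0,0,0,0,0,0], squeeze=20)

```text
time: 1.42
tcp_pos: [0.6499, 0.0002, 0.2762]
orientation: [[0.986, 0.167, -0.0], [0.167, -0.986, -0.0], [-0.0, 0.0, -1.0]]
contact_force: [-0.0, 0.6, 0.6]
finger_gap: 0.0001
finger_force: 0.0
```

>>> drive_tool(dp=[[-15,-6,0],[-15,-6,0],[-15,-6,0],[-15,-6,0],[-15,-6,0],[-15,-6,0],[-15,-6,0],[-15,-6,0],[-14,-6,0],[-14,-5,0],[0,0,0],[0,0,0],[0,0,0]], angular=[[0,0,0],[0,0,0],[0,0,0],[0,0,0],[0,0,0],[0,0,0],[0,0,0],[0,0,0],[0,0,0],[0,0,0],[0,0,0],[0,0,0],[0,0,0]], claw=[0,0,0,0,0,0,0,0,0,0,0,0,0])

```text
time: 2.5
tcp_pos: [0.4951, 0.0338, 0.2766]
orientation: [[0.986, 0.165, 0.001], [0.165, -0.986, -0.0], [0.001, 0.0, -1.0]]
contact_force: [0.3, -0.3, -0.0]
finger_gap: 0.0
finger_force: 0.0
```

```bash
cat >> h.py <<'E'
G=np.array([.586,.017]); YAW=.167
def feed(p):
    c,s=np.cos(YAW),np.sin(YAW); q=np.array(p[:2])-G; return 1000*np.array([c*q[0]+s*q[1],-s*q[0]+c*q[1]])
def rep(tag,view=True):
    o=get_obs(); R=o['orientation']
    print(tag,'t',o['time'],'tcp feed',feed(o['tcp_pos']).round(1),'z',o['tcp_pos'][2].round(4),'yaw',np.arctan2(R[1,0],R[0,0]).round(3),'tilt',R[:2,2].round(4),'F',o['contact_force'].round(2),'gap',round(o['finger_gap'],4))
    d=snap('wrist',tag+'.png'); s=snap('side',tag+'s.png')
    try: print('wrist knob',red(d), feed(atz(d,*red(d)[0],.181)).round(1))
    except Exception as e: print(e)
    try:
        print('side knob',red(s), feed(atz(s,*red(s)[0],.181)).round(1),'tri',(lambda k:(feed(k).round(1),k[2]))(tri([ray(d,*red(d)[0]),ray(s,*red(s)[0])])))
    except Exception as e: print(e)
    return d,s
E
python3 -c "
from h import *
rep('a1')"
```

```text
a1 t 2.5 tcp feed [-86.9  31.6] z 0.2766 yaw 0.166 tilt [ 0.0013 -0.    ] F [ 0.26 -0.29 -0.04] gap 0.0
wrist knob (array([281.52745306, 136.28090684]), array([ 252,  106,   61,   61, 2823], dtype=int32)) [-32.8  31.1]
side knob (array([300.69058296, 202.69506726]), array([293, 195,  17,  17, 223], dtype=int32)) [-32.7  32.8] tri (array([-32.5,  31.3]), np.float64(0.1800942664899582))
```

View pics/a1.png

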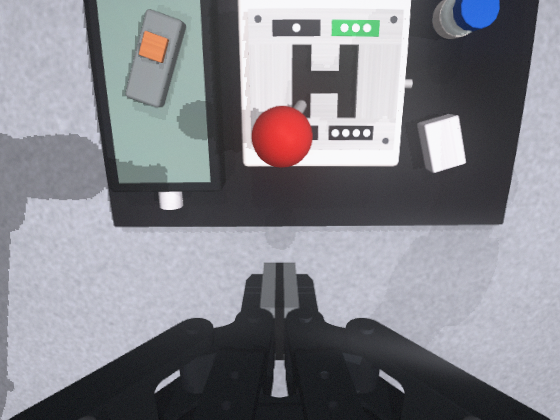

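The knob is at (282,136), with the closed fingers in line behind it at (280,265). Next I lower the fingers and approach.

>>> drive_tool(dp=[[0,0,14],[0,0,14],[0,0,14],[0,0,14],[0,0,14],[0,0,14],[3,0,0],[5,0,0],[5,0,0],[4,0,0],[2,0,0],[0,0,0],[0,0,0],[0,0,0]], angular=[[0,0,0],[0,0,0],[0,0,0],[0,0,0],[0,0,0],[0,0,0],[0,0,0],[0,0,0],[0,0,0],[0,0,0],[0,0,0],[0,0,0],[0,0,0],[0,0,0]], claw=[0,0,0,0,0,0,0,0,0,0,0,0,0,0])

```text
time: 3.77
tcp_pos: [0.513, 0.037, 0.1925]
orientation: [[0.986, 0.164, 0.0], [0.164, -0.986, 0.0], [0.0, -0.0, -1.0]]
contact_force: [-0.2, -0.0, 0.3]
finger_gap: -0.0
finger_force: 0.0
```

>>> drive_tool(dp=[[2,0,0],[2,0,0],[2,0,0],[2,0,0],[2,0,0],[2,0,0],[2,0,0],[2,0,0],[2,0,0],[2,0,0],[0,0,0],[0,0,0],[0,0,0]], angular=[[0,0,0],[0,0,0],[0,0,0],[0,0,0],[0,0,0],[0,0,0],[0,0,0],[0,0,0],[0,0,0],[0,0,0],[0,0,0],[0,0,0],[0,0,0]], claw=[0,0,0,0,0,0,0,0,0,0,0,0,0])

```text
time: 4.85
tcp_pos: [0.533, 0.0403, 0.1923]
orientation: [[0.986, 0.164, 0.001], [0.164, -0.986, -0.0], [0.001, 0.0, -1.0]]
contact_force: [-1.9, -0.7, 2.0]
finger_gap: 0.0
finger_force: 1.3
```

```bash
python3 -c "
from h import *
rep('a2')"
```

```text
a2 t 4.85 tcp feed [-48.4  31.8] z 0.1923 yaw 0.165 tilt [ 0.0006 -0.    ] F [-1.85 -0.68  1.99] gap 0.0
wrist knob (array([282.67619612, 234.21922678]), array([ 237,  188,   92,   94, 6751], dtype=int32)) [-20.7  31.3]
side knob (array([293.97354497, 200.51851852]), array([287, 192,  15,  17, 189], dtype=int32)) [-18.6  32.1] tri (array([-19.6,  31.9]), np.float64(0.18158277898503125))
```

>>> drive_tool(dp=[[2,0,0],[2,0,0],[2,0,0],[2,0,0],[2,0,0],[2,0,0],[2,0,0],[2,0,0],[2,0,0],[1,0,0],[0,0,0],[0,0,0],[0,0,0]], angular=[[0,0,0],[0,0,0],[0,0,0],[0,0,0],[0,0,0],[0,0,0],[0,0,0],[0,0,0],[0,0,0],[0,0,0],[0,0,0],[0,0,0],[0,0,0]], claw=[0,0,0,0,0,0,0,0,0,0,0,0,0])

```text
time: 6.03
tcp_pos: [0.5517, 0.0435, 0.1923]
orientation: [[0.986, 0.164, 0.001], [0.164, -0.986, 0.0], [0.001, 0.0, -1.0]]
contact_force: [-1.8, 0.2, 2.2]
finger_gap: -0.0001
finger_force: 1.2
```

```bash
python3 -c "
from h import *
rep('a3')"
```

```text
a3 t 6.0333 tcp feed [-29.4  31.8] z 0.1923 yaw 0.165 tilt [0.0005 0.    ] F [-1.84  0.21  2.16] gap -0.0001
wrist knob (array([281.5220226 , 235.26977688]), array([ 235,  188,   94,   96, 6902], dtype=int32)) [-2.2 31.7]
side knob (array([284.37634409, 197.37096774]), array([277, 189,  16,  17, 186], dtype=int32)) [ 2.  31.1] tri (array([-0.1, 32.5]), np.float64(0.18307466410200088))
```

View pics/a3.png

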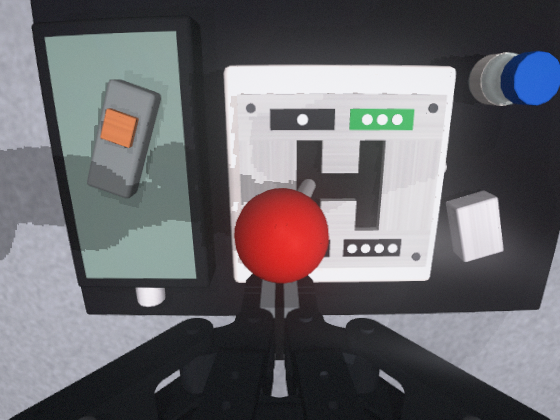

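The shaft sits at about (308,183), level with the cross channel, and the knob is at (282,235). I back off, lift, open and straddle the knob, so the left finger's inside can push it right.

>>> drive_tool(dp=[[-3,0,0],[-7,0,0],[-8,0,0],[-7,0,0],[0,0,-15],[0,0,-15],[0,0,-15],[0,0,-15],[0,0,-5],[11,3,0],[11,3,0],[11,4,0],[11,3,0],[10,3,0],[0,0,0],[0,0,0],[0,0,0],[0,0,0]], angular=[[0,0,0],[0,0,0],[0,0,0],[0,0,0],[0,0,0],[0,0,0],[0,0,0],[0,0,0],[0,0,0],[0,0,0],[0,0,0],[0,0,0],[0,0,0],[0,0,0],[0,0,0],[0,0,0],[0,0,0],[0,0,0]], claw=[0,0,0,0,0,0,0,85,85,85,85,85,85,85,85,85,85,85])

```text
time: 7.63
tcp_pos: [0.5822, 0.0325, 0.2571]
orientation: [[0.986, 0.164, -0.001], [0.164, -0.986, 0.0], [-0.001, -0.0, -1.0]]
contact_force: [0.4, -0.2, 1.3]
finger_gap: 0.0853
finger_force: 0.0
```

```bash
python3 -c "
from h import *
rep('a4')"
```

```text
a4 t 7.6333 tcp feed [-1.2 15.9] z 0.2571 yaw 0.165 tilt [-0.0007  0.0001] F [ 0.44 -0.21  1.31] gap 0.0853
wrist knob (array([252.55405405, 237.12432432]), array([ 222,  207,   62,   61, 2960], dtype=int32)) [-2.1 32.2]
side knob (array([285.41363636, 196.85454545]), array([277, 189,  18,  17, 220], dtype=int32)) [ 1.  28.6] tri (array([-0.8, 32.1]), np.float64(0.18368197683078638))
```

View pics/a4.png

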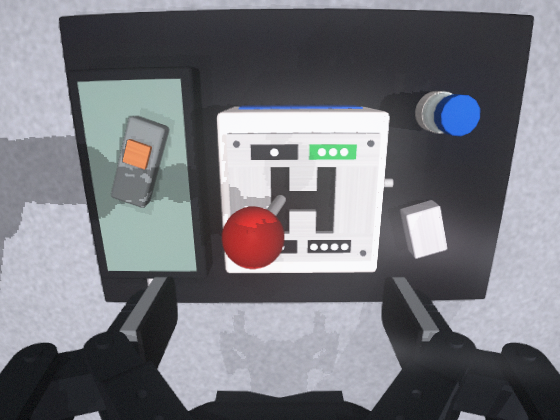

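The knob is at (253,237) between the open fingers, with the shaft at the channel's left end. I descend, then push right slowly.

>>> drive_tool(dp=[[0,0,10],[0,0,15],[0,0,15],[0,0,15],[0,0,13],[0,0,8],[0,0,0],[0,2,0],[0,2,0],[0,2,0],[0,2,0],[0,2,0],[0,2,0],[0,2,0],[0,2,0],[0,0,0],[0,0,0]], angular=[[0,0,0],[0,0,0],[0,0,0],[0,0,0],[0,0,0],[0,0,0],[0,0,0],[0,0,0],[0,0,0],[0,0,0],[0,0,0],[0,0,0],[0,0,0],[0,0,0],[0,0,0],[0,0,0],[0,0,0]], claw=[85,85,85,85,85,85,85,85,85,85,85,85,85,85,85,85,85])

```text
time: 9.15
tcp_pos: [0.5857, 0.0172, 0.1816]
orientation: [[0.986, 0.164, 0.001], [0.164, -0.986, 0.001], [0.001, -0.001, -1.0]]
contact_force: [-0.3, 4.0, 2.8]
finger_gap: 0.0849
finger_force: 2.0
```

```bash
python3 -c "
from h import *
rep('a5')"
```

```text
a5 t 9.15 tcp feed [-0.2  0.3] z 0.1816 yaw 0.165 tilt [0.0008 0.0008] F [-0.32  3.98  2.84] gap 0.0849
wrist knob (array([207.68782288, 321.2904797 ]), array([ 162,  275,   93,   94, 6775], dtype=int32)) [-4.5 28.7]
side knob (array([290.63636364, 195.39772727]), array([288, 188,   8,  16,  88], dtype=int32)) [-5.5 19.2] tri (array([-5.7, 26.5]), np.float64(0.18364752282100255))
```

>>> drive_tool(dp=[[0,2,0],[0,2,0],[0,2,0],[0,2,0],[0,2,0],[0,2,0],[0,2,0],[0,2,0],[0,2,0],[0,2,0],[0,2,0],[0,2,0],[0,2,0],[0,2,0],[0,2,0],[0,2,0],[0,2,0],[0,2,0],[0,0,0],[0,0,0]], angular=[[0,0,0],[0,0,0],[0,0,0],[0,0,0],[0,0,0],[0,0,0],[0,0,0],[0,0,0],[0,0,0],[0,0,0],[0,0,0],[0,0,0],[0,0,0],[0,0,0],[0,0,0],[0,0,0],[0,0,0],[0,0,0],[0,0,0],[0,0,0]], claw=[85,85,85,85,85,85,85,85,85,85,85,85,85,85,85,85,85,85,85,85])

```text
time: 10.92
tcp_pos: [0.5913, -0.0194, 0.1813]
orientation: [[0.987, 0.164, 0.0], [0.164, -0.987, -0.001], [0.0, 0.001, -1.0]]
contact_force: [0.6, 2.3, 2.1]
finger_gap: 0.0852
finger_force: 1.1
```

```bash
python3 -c "
from h import *
rep('a6')"
```

```text
a6 t 10.9167 tcp feed [ -0.8 -36.8] z 0.1813 yaw 0.164 tilt [ 0.0001 -0.0006] F [0.63 2.28 2.13] gap 0.0852
wrist knob (array([207.36302641, 324.3573162 ]), array([ 161,  277,   95,   95, 7005], dtype=int32)) [-6.1 -8.2]
side knob (array([299.08450704, 185.29577465]), array([297, 178,   6,  16,  71], dtype=int32)) [ -4.4 -21.9] tri (array([ -5.9, -10.9]), np.float64(0.185824313149447))
```

View pics/a6.png

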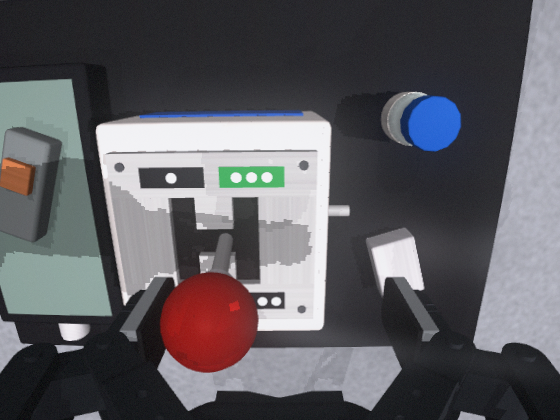

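The shaft at about (228,240) is well along the cross channel towards the right slot (246). I continue 20 mm.

>>> drive_tool(dp=[[0,2,0],[0,2,0],[0,2,0],[0,2,0],[0,2,0],[0,2,0],[0,2,0],[0,2,0],[0,2,0],[0,1,0],[0,1,0],[0,0,0],[0,0,0]], angular=[[0,0,0],[0,0,0],[0,0,0],[0,0,0],[0,0,0],[0,0,0],[0,0,0],[0,0,0],[0,0,0],[0,0,0],[0,0,0],[0,0,0],[0,0,0]], claw=[85,85,85,85,85,85,85,85,85,85,85,85,85])

```text
time: 12.1
tcp_pos: [0.5945, -0.0388, 0.1811]
orientation: [[0.986, 0.164, -0.0], [0.164, -0.986, -0.0], [-0.0, 0.0, -1.0]]
contact_force: [1.0, 2.6, -0.8]
finger_gap: 0.0853
finger_force: 1.2
```

```bash
python3 -c "
from h import *
rep('a7')"
```

```text
a7 t 12.1 tcp feed [ -0.9 -56.4] z 0.1811 yaw 0.165 tilt [-0.0003 -0.0003] F [ 0.96  2.56 -0.8 ] gap 0.0853
wrist knob (array([208.42355491, 319.51358382]), array([ 163,  273,   93,   94, 6920], dtype=int32)) [ -3.9 -28.4]
side knob (array([303.11594203, 181.5942029 ]), array([301, 175,   6,  14,  69], dtype=int32)) [ -5.6 -38.6] tri (array([ -5.6, -30.6]), np.float64(0.1835816857405853))
```

>>> drive_tool(dp=[[0,-4,0],[0,-6,0],[0,0,-10],[0,0,-15],[0,0,-15],[0,0,-15],[0,0,-15],[0,0,-5],[-11,-3,0],[-12,-3,0],[-12,-3,0],[-11,-3,0],[-11,-2,0],[0,0,0],[0,0,0],[0,0,0],[0,0,0]], angular=[[0,0,0],[0,0,0],[0,0,0],[0,0,0],[0,0,0],[0,0,0],[0,0,0],[0,0,0],[0,0,0],[0,0,0],[0,0,0],[0,0,0],[0,0,0],[0,0,0],[0,0,0],[0,0,0],[0,0,0]], claw=[85,85,85,85,85,85,85,85,85,85,85,0,0,0,0,0,0])

```text
time: 13.62
tcp_pos: [0.5351, -0.0243, 0.2564]
orientation: [[0.986, 0.164, 0.001], [0.164, -0.986, -0.0], [0.001, 0.0, -1.0]]
contact_force: [0.3, 0.6, 0.9]
finger_gap: 0.0118
finger_force: 0.0
```

```bash
python3 -c "
from h import *
rep('a8')"
```

```text
a8 t 13.6167 tcp feed [-57.1 -32.3] z 0.2564 yaw 0.165 tilt [ 0.0007 -0.0003] F [0.33 0.63 0.86] gap 0.0118
wrist knob (array([274.92162471, 138.52145309]), array([ 242,  105,   67,   68, 3496], dtype=int32)) [ -1.6 -29.3]
side knob (array([298.95628415, 181.89617486]), array([292, 175,  15,  15, 183], dtype=int32)) [  1.2 -33.5] tri (array([ -0.9, -29.2]), np.float64(0.18398411599748257))
```

View pics/a8.png

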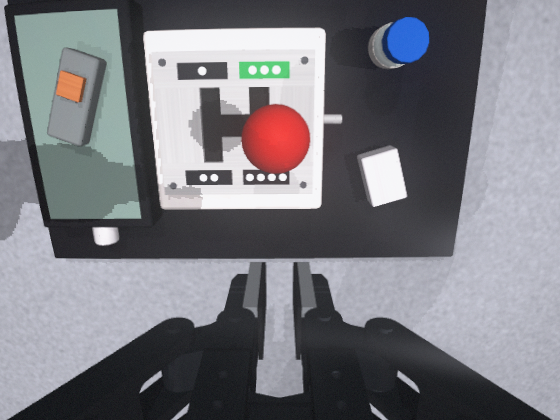

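The knob at (275,138) hides the shaft, which is at the right end of the channel. The bystanders haven't moved. I lower behind the knob and push forward.

>>> drive_tool(dp=[[0,0,0],[0,0,13],[0,0,13],[0,0,13],[0,0,13],[0,0,12],[4,0,0],[6,0,0],[6,0,0],[4,0,0],[2,0,0],[2,0,0],[2,0,0],[2,0,0],[2,0,0],[2,0,0],[2,0,0],[2,0,0],[0,0,0],[0,0,0]], angular=[[0,0,0],[0,0,0],[0,0,0],[0,0,0],[0,0,0],[0,0,0],[0,0,0],[0,0,0],[0,0,0],[0,0,0],[0,0,0],[0,0,0],[0,0,0],[0,0,0],[0,0,0],[0,0,0],[0,0,0],[0,0,0],[0,0,0],[0,0,0]], claw=[0,0,0,0,0,0,0,0,0,0,0,0,0,0,0,0,0,0,0,0])

```text
time: 15.38
tcp_pos: [0.57, -0.0184, 0.1923]
orientation: [[0.986, 0.164, -0.0], [0.164, -0.986, -0.0], [-0.0, 0.0, -1.0]]
contact_force: [-3.1, -0.9, 2.4]
finger_gap: -0.0003
finger_force: 1.3
```

```bash
python3 -c "
from h import *
rep('a9')"
```

```text
a9 t 15.3833 tcp feed [-21.7 -32.2] z 0.1923 yaw 0.165 tilt [-0.     -0.0001] F [-3.09 -0.85  2.37] gap -0.0003
wrist knob (array([274.20709631, 236.60550326]), array([ 227,  190,   94,   94, 6905], dtype=int32)) [  4.9 -29.5]
side knob (array([295.27222222, 180.97222222]), array([288, 172,  15,  17, 180], dtype=int32)) [  9.2 -33.2] tri (array([  6.8, -29.2]), np.float64(0.18406684953195895))
```

>>> drive_tool(dp=[[2,0,0],[2,0,0],[2,0,0],[2,0,0],[2,0,0],[2,0,0],[2,0,0],[2,0,0],[2,0,0],[2,0,0],[2,0,0],[2,0,0],[2,0,0],[0,0,0],[0,0,0]], angular=[[0,0,0],[0,0,0],[0,0,0],[0,0,0],[0,0,0],[0,0,0],[0,0,0],[0,0,0],[0,0,0],[0,0,0],[0,0,0],[0,0,0],[0,0,0],[0,0,0],[0,0,0]], claw=[0,0,0,0,0,0,0,0,0,0,0,0,0,0,0])

```text
time: 16.73
tcp_pos: [0.5954, -0.0139, 0.1919]
orientation: [[0.986, 0.164, -0.001], [0.164, -0.986, 0.0], [-0.001, -0.0, -1.0]]
contact_force: [-2.3, 0.7, -1.1]
finger_gap: -0.0002
finger_force: 1.2
```

```bash
python3 -c "
from h import *
rep('b1')"
```

```text
b1 t 16.7333 tcp feed [  4.2 -32. ] z 0.1919 yaw 0.165 tilt [-0.0006  0.0001] F [-2.26  0.67 -1.08] gap -0.0002
wrist knob (array([272.54085603, 233.24618378]), array([ 227,  187,   92,   94, 6682], dtype=int32)) [ 32.4 -28.7]
side knob (array([283.68715084, 178.93296089]), array([277, 171,  15,  16, 179], dtype=int32)) [ 33.2 -29.1] tri (array([ 32.8, -28.6]), np.float64(0.18147775691419565))
```

Knob x is about 33 mm and home is 38.3 mm, so I go on in 1 mm steps, watching the force.

>>> drive_tool(dp=[[1,0,0],[1,0,0],[1,0,0],[1,0,0],[0,0,0],[0,0,0]], angular=[[0,0,0],[0,0,0],[0,0,0],[0,0,0],[0,0,0],[0,0,0]], claw=[0,0,0,0,0,0])

```text
time: 17.33
tcp_pos: [0.5996, -0.0135, 0.1923]
orientation: [[0.986, 0.164, 0.0], [0.164, -0.986, -0.0], [0.0, 0.0, -1.0]]
contact_force: [-2.6, -0.9, -1.5]
finger_gap: -0.0
finger_force: 1.4
```

>>> drive_tool(dp=[[1,0,0],[0,0,0],[0,0,0]], angular=[[0,0,0],[0,0,0],[0,0,0]], claw=[0,0,0])

```text
time: 17.58
tcp_pos: [0.6006, -0.0133, 0.1923]
orientation: [[0.986, 0.164, 0.0], [0.164, -0.986, -0.0], [0.0, 0.0, -1.0]]
contact_force: [-2.3, -0.9, -2.5]
finger_gap: -0.0003
finger_force: 1.5
```

>>> drive_tool(dp=[[1,0,0],[0,0,0],[0,0,0]], angular=[[0,0,0],[0,0,0],[0,0,0]], claw=[0,0,0])

```text
time: 17.83
tcp_pos: [0.6016, -0.0132, 0.1923]
orientation: [[0.986, 0.164, 0.0], [0.164, -0.986, -0.0], [0.0, 0.0, -1.0]]
contact_force: [-2.4, -0.7, -2.1]
finger_gap: 0.0003
finger_force: 1.5
```

>>> drive_tool(dp=[[1,0,0],[0,0,0],[0,0,0]], angular=[[0,0,0],[0,0,0],[0,0,0]], claw=[0,0,0])

```text
time: 18.08
tcp_pos: [0.6023, -0.0131, 0.1922]
orientation: [[0.986, 0.164, -0.001], [0.164, -0.986, -0.0], [-0.001, 0.0, -1.0]]
contact_force: [-3.8, -0.4, -2.3]
finger_gap: 0.0002
finger_force: 1.9
```

>>> drive_tool(dp=[[0.5,0,0],[0,0,0],[0,0,0]], angular=[[0,0,0],[0,0,0],[0,0,0]], claw=[0,0,0])

```text
time: 18.33
tcp_pos: [0.6027, -0.013, 0.1922]
orientation: [[0.986, 0.164, -0.001], [0.164, -0.986, -0.0], [-0.001, -0.0, -1.0]]
contact_force: [-3.6, 0.1, -2.4]
finger_gap: 0.0001
finger_force: 2.2
```

```bash
python3 -c "
from h import *
rep('b2')"
```

```text
b2 t 18.3333 tcp feed [ 11.5 -32.3] z 0.1922 yaw 0.165 tilt [-0.0006 -0.0001] F [-3.62  0.11 -2.43] gap 0.0001
wrist knob (array([271.03512015, 233.82470733]), array([ 226,  188,   91,   92, 6492], dtype=int32)) [ 39.3 -28.4]
side knob (array([280.68715084, 178.75418994]), array([274, 171,  14,  16, 179], dtype=int32)) [ 38.8 -26.8] tri (array([ 39.2, -28.2]), np.float64(0.18024752274347133))
```

>>> drive_tool(dp=[[1,0,0],[0,0,0],[0,0,0]], angular=[[0,0,0],[0,0,0],[0,0,0]], claw=[0,0,0])

```text
time: 18.68
tcp_pos: [0.6036, -0.0128, 0.1921]
orientation: [[0.986, 0.164, -0.001], [0.164, -0.986, -0.0], [-0.001, -0.0, -1.0]]
contact_force: [-5.7, -0.3, -3.3]
finger_gap: -0.0
finger_force: 2.6
```

>>> drive_tool(dp=[[1,0,0],[0,0,0],[0,0,0]], angular=[[0,0,0],[0,0,0],[0,0,0]], claw=[0,0,0])

```text
time: 18.93
tcp_pos: [0.6042, -0.0127, 0.1919]
orientation: [[0.986, 0.164, -0.002], [0.164, -0.986, -0.0], [-0.002, -0.0, -1.0]]
contact_force: [-5.3, -1.3, -1.9]
finger_gap: 0.0007
finger_force: 2.9
```

>>> drive_tool(dp=[[1,0,0],[0,0,0],[0,0,0]], angular=[[0,0,0],[0,0,0],[0,0,0]], claw=[0,0,0])

```text
time: 19.18
tcp_pos: [0.6049, -0.0126, 0.1918]
orientation: [[0.986, 0.164, -0.003], [0.164, -0.986, -0.0], [-0.003, -0.0, -1.0]]
contact_force: [-7.1, -0.2, -2.8]
finger_gap: -0.0
finger_force: 3.2
```

```bash
python3 -c "
from h import *
rep('b3')"
```

```text
b3 t 19.1833 tcp feed [ 13.7 -32.3] z 0.1918 yaw 0.165 tilt [-0.0028 -0.0003] F [-7.13 -0.17 -2.8 ] gap -0.0
wrist knob (array([270.66372935, 237.09740362]), array([ 226,  191,   91,   91, 6355], dtype=int32)) [ 40.3 -28.2]
side knob (array([279.97687861, 178.79768786]), array([273, 171,  14,  16, 173], dtype=int32)) [ 40. -26.] tri (array([ 40.4, -27.9]), np.float64(0.18009948158419695))
```

Contact force is 7 N and the knob has stopped at about 40 mm, so it is home. I retreat and look.

>>> drive_tool(dp=[[-3,0,0],[-6,0,0],[-10,0,0],[-10,0,0],[-6,0,0],[0,0,-15],[0,0,-20],[0,0,-20],[0,0,-20],[0,0,-15],[0,0,0],[0,0,0],[0,0,0]], angular=[[0,0,0],[0,0,0],[0,0,0],[0,0,0],[0,0,0],[0,0,0],[0,0,0],[0,0,0],[0,0,0],[0,0,0],[0,0,0],[0,0,0],[0,0,0]], claw=[0,0,0,0,0,0,0,0,0,0,0,0,0])

```text
time: 20.37
tcp_pos: [0.5709, -0.018, 0.2816]
orientation: [[0.986, 0.164, -0.0], [0.164, -0.986, 0.0], [-0.0, -0.0, -1.0]]
contact_force: [-0.3, 0.2, -0.8]
finger_gap: -0.0003
finger_force: 0.0
```

```bash
python3 -c "
from h import *
rep('c1')"
```

```text
c1 t 20.3667 tcp feed [-20.7 -32. ] z 0.2816 yaw 0.165 tilt [-0.0005  0.0002] F [-0.33  0.23 -0.78] gap -0.0003
wrist knob (array([273.447564  , 124.98348472]), array([ 245,   95,   59,   60, 2422], dtype=int32)) [ 39.2 -27.9]
side knob (array([280.39325843, 179.28651685]), array([273, 172,  15,  15, 178], dtype=int32)) [ 38.4 -24.7] tri (array([ 39.4, -27.6]), np.float64(0.17919191185898556))
```

View pics/c1.png

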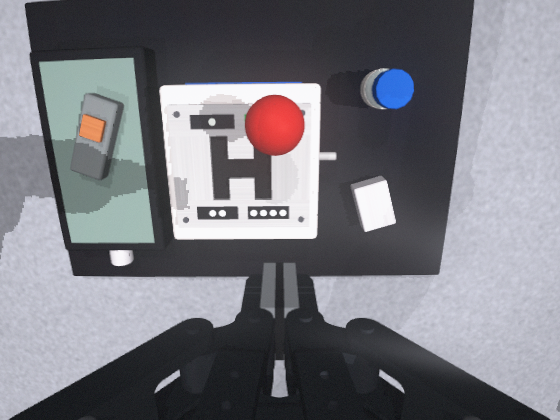

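The knob is at (273,125) over the green plate and the bystanders are undisturbed. Its sideways reading looks a few mm short of the end, so I check the gate frame in this picture.

```bash
python3 -c "
from h import *
d=get_image('wrist')
for n,(u,v) in dict(s1=(177,115),s2=(301,112),s3=(299,220),s4=(186,220),Lslot=(220,168),Rslot=(264,168),chan=(242,170)).items(): print(n,feed(atz(d,u,v,.114)).round(1))
"
```

```text
s1 [40.5 47.1]
s2 [ 42.1 -47.7]
s3 [-45.3 -47.4]
s4 [-45.1  47. ]
Lslot [-1.1 16. ]
Rslot [ -1.2 -19. ]
chan [-2.8 -1.4]
```

Fore is fully home. Sideways it stands at about 0.18 rad, within the slot's play but near its inner wall. I nudge it gently towards the right end with the inside of the left finger.

>>> drive_tool(dp=[[12,3,0],[12,3,0],[12,2,0],[12,2,0],[12,2,0],[0,0,0],[0,0,0],[0,0,0],[0,0,0],[0,0,10],[0,0,18],[0,0,18],[0,0,18],[0,0,18],[0,0,14],[0,0,6],[0,0,0],[0,0,0]], angular=[[0,0,0],[0,0,0],[0,0,0],[0,0,0],[0,0,0],[0,0,0],[0,0,0],[0,0,0],[0,0,0],[0,0,0],[0,0,0],[0,0,0],[0,0,0],[0,0,0],[0,0,0],[0,0,0],[0,0,0],[0,0,0]], claw=[85,85,85,85,85,85,85,85,85,85,85,85,85,85,85,85,85,85])

```text
time: 22.02
tcp_pos: [0.6325, -0.0201, 0.1804]
orientation: [[0.986, 0.164, 0.0], [0.164, -0.986, -0.0], [0.0, 0.0, -1.0]]
contact_force: [-0.2, -0.1, 0.2]
finger_gap: 0.0848
finger_force: 0.0
```

>>> drive_tool(dp=[[0,2,0],[0,2,0],[0,2,0],[0,1,0],[0,1,0],[0,1,0],[0,1,0],[0,0,0],[0,0,0]], angular=[[0,0,0],[0,0,0],[0,0,0],[0,0,0],[0,0,0],[0,0,0],[0,0,0],[0,0,0],[0,0,0]], claw=[85,85,85,85,85,85,85,85,85])

```text
time: 22.77
tcp_pos: [0.6343, -0.0297, 0.1804]
orientation: [[0.986, 0.164, 0.0], [0.164, -0.986, 0.0], [0.0, -0.0, -1.0]]
contact_force: [-0.2, 0.2, 0.0]
finger_gap: 0.0852
finger_force: 0.2
```

```bash
python3 -c "
from h import *
rep('c2')"
```

```text
c2 t 22.7667 tcp feed [ 39.9 -54.1] z 0.1804 yaw 0.165 tilt [0.0001 0.0003] F [-0.22  0.19  0.01] gap 0.0852
wrist knob (array([213.45307395, 311.58360558]), array([ 168,  265,   92,   95, 6734], dtype=int32)) [ 40.9 -28.5]
side knob (array([284.15068493, 179.2739726 ]), array([282, 172,   6,  15,  73], dtype=int32)) [ 31.8 -28.4] tri (array([ 35.6, -29.5]), np.float64(0.17781004299300435))
```

>>> drive_tool(dp=[[0,1,0],[0,1,0],[0,0,0],[0,0,0]], angular=[[0,0,0],[0,0,0],[0,0,0],[0,0,0]], claw=[85,85,85,85])

```text
time: 23.2
tcp_pos: [0.6345, -0.031, 0.1803]
orientation: [[0.986, 0.165, -0.0], [0.165, -0.986, 0.001], [-0.0, -0.001, -1.0]]
contact_force: [-1.0, 2.9, 0.2]
finger_gap: 0.0852
finger_force: 1.3
```

>>> drive_tool(dp=[[0,1,0],[0,0,0],[0,0,0]], angular=[[0,0,0],[0,0,0],[0,0,0]], claw=[85,85,85])

```text
time: 23.45
tcp_pos: [0.6347, -0.0326, 0.1802]
orientation: [[0.986, 0.164, -0.0], [0.164, -0.986, 0.0], [-0.0, -0.0, -1.0]]
contact_force: [0.5, 3.4, 0.2]
finger_gap: 0.0854
finger_force: 1.5
```

>>> drive_tool(dp=[[0,1,0],[0,0,0],[0,0,0]], angular=[[0,0,0],[0,0,0],[0,0,0]], claw=[85,85,85])

```text
time: 23.7
tcp_pos: [0.6348, -0.034, 0.1802]
orientation: [[0.986, 0.164, -0.0], [0.164, -0.986, 0.0], [-0.0, -0.0, -1.0]]
contact_force: [0.0, 2.7, -1.4]
finger_gap: 0.0848
finger_force: 1.5
```

The knob moved about 3–4 mm to the right within the slot, at under 4 N. That is enough, so I come clear.

>>> drive_tool(dp=[[0,-3,0],[0,-7,0],[0,0,-15],[0,0,-20],[0,0,-20],[0,0,-20],[0,0,-20],[0,0,-5],[-15,0,0],[-20,0,0],[-20,0,0],[-10,0,0],[0,0,0],[0,0,0]], angular=[[0,0,0],[0,0,0],[0,0,0],[0,0,0],[0,0,0],[0,0,0],[0,0,0],[0,0,0],[0,0,0],[0,0,0],[0,0,0],[0,0,0],[0,0,0],[0,0,0]], claw=[85,85,85,85,85,85,85,85,85,85,85,85,85,85])

```text
time: 24.87
tcp_pos: [0.5694, -0.0348, 0.2804]
orientation: [[0.986, 0.164, 0.001], [0.164, -0.986, -0.0], [0.001, 0.0, -1.0]]
contact_force: [0.1, -0.1, -0.4]
finger_gap: 0.0849
finger_force: 0.0
```

```bash
python3 -c "
from h import *
rep('c3')"
```

```text
c3 t 24.8667 tcp feed [-24.9 -48.3] z 0.2804 yaw 0.165 tilt [ 0.0012 -0.    ] F [ 0.1  -0.07 -0.44] gap 0.0849
wrist knob (array([248.26569563, 119.86690105]), array([ 222,   88,   59,   61, 1991], dtype=int32)) [ 38.3 -29.5]
side knob (array([281.0726257 , 178.95530726]), array([274, 172,  15,  15, 179], dtype=int32)) [ 37.8 -26.5] tri (array([ 38.6, -29.2]), np.float64(0.1793725677222829))
```

View pics/c3.png

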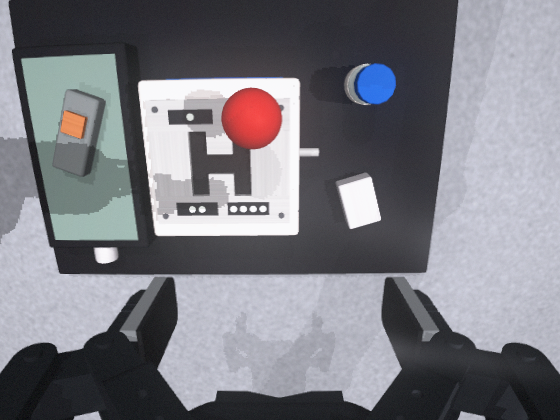

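The knob is at (252,118), centred over the third slot. Nothing else has moved and the gripper is clear, so I hand in the job.

```bash
python3 -c "
from station import *
print(finish_job())"
```

```text
the job is handed in; nothing more can be done
None
```

The selector is fully home in the third slot, pushed there in the order asked with no more than about 8 N. The other things on the machine look unmoved in the last wrist picture, the gripper is clear, and I handed the job in at about 25 s; no verdict was returned.

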